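# Drive a bushing out of a bearing block

## Task

Use the drift (the tool with the thick square handle and plain round shaft) to push the bushing right through the bore of the bearing block, so that it comes out at the far side and drops into the tray there. Then pull the drift out of the bore and lay it down flat on the table, let go of it, and leave the other things where they are.

Things in the scene. Friction and masses are not known exactly. Their poses are not given: they have to be found in the camera images.
- bearing_block: Aluminium block fixed on a dark base plate (160 x 90 x 6 mm). The block is 50 mm long (x), 70 wide (y), its top 66 mm above the table. Origin: on the table under the block's middle; x along the bore from entry side to tray side, z up. A round 25 mm bore runs right through along x, centred in the width, its axis 42 mm above the table. x points to the robot's left (+y), turned by up to 0.3 rad either way.
- catch_tray: Grey open tray, empty, fixed on the base plate right behind the bore's exit: 92 mm along the bore (2 to 94 mm past the exit face), 66 mm wide, walls 3 mm thick and up to 26 mm above the table, inside floor about 9 mm above the table. Origin: the middle of its underside, 6 mm above the table; axes as the bearing block.
- bore_entry (a point): Centre of the bore's mouth on the entry face (the side without the tray); axes as the bearing block: x points into the bore.
- bore_exit (a point): Centre of the bore's mouth on the exit face, 50 mm along x from the entry, above the edge of the tray; axes as the bearing block.
- bushing: Plain brass sleeve, 22 mm outside diameter, 13 mm bore (the drift cannot enter it), 24 mm long, 55 to 115 g, lying loosely inside the block's bore about halfway along, out of reach of fingers; pushing with 1 to 2 N slides it. Origin at its centre, x along its axis.
- drift: Loose tool, 155 mm long, lying flat on the table near the entry side: black square handle 60 x 26 x 26 mm, then a round steel shaft, 16 mm thick, 95 mm long, the last 6 mm tapered to 10 mm. Origin: centre of the handle, 13 mm above the table; x along the shaft to the tip. 0.13 to 0.2 kg, balance point at most 15 mm ahead of the origin. The shaft fits the bore with 4 mm to spare all round.
- drift_tip (a point): Centre of the drift's tip, 125 mm from the handle's centre along the drift's x.
- screwdriver: Bystander: loose small screwdriver, 136 x 15 x 15 mm, with a red handle and a thin blade, lying beside the drift (nearer to the robot or farther, centres 110 mm or more apart). Origin at the middle of its underside, x along it.
- uv_probe: Bystander: loose flat white round probe head with a short stub, 58 x 45 x 12 mm, lying on the table. Origin at the middle of its underside.
- objective_case: Bystander: loose white cylindrical case, 41 mm diameter, 53 mm high, standing. Origin at the middle of its underside.

How it is judged:
By the outcome, as a careful person would: the job done as asked, in the order asked, and still so for the second after the job is handed in, with the robot touching nothing.
It also fails if it takes over 46 s, if anything falls off the work surface, if the arm or the gripper's body presses on something with over 40 N, if the wrist force passes 120 N, or if a joint passes its speed limit or range.

## Robot

A 7-joint arm with a two-finger parallel gripper is mounted at the origin on a cart in front of the work surface, level with it; the furniture and walls round the work are solid. World frame = base frame: x ahead of the robot, y to its left, z up, the work surface at z = 0. Lengths are in mm, angles in rad, forces in N, time in s.
With the tool pointing down it reaches from about 425 to 875 mm from the base axis. Payload 8.4 kg.
Tool frame: the origin (TCP) lies midway between the tips of the shut fingers; the grasp point (between the pads) lies bot.grip_depth behind it (bot.grip_depth is the distance from the TCP to the grasp point, in mm); z points along the fingers, y is the line along which they close (so a half turn about z gives the same grasp; the last joint's range is limited). The gripper opens to 85 mm and grips with 20 to 120 N. Pads are 22 mm wide; open, the fingers measure 114 mm over their backs; the gripper's body (76 mm by 85 mm) begins 54 mm behind the grasp point. The pads swing forward as they close: fully open they stand 13 mm farther back than shut.
Start: joints at [1.004, 0.333, 0.04, 1.465, -0.013, 1.343, -0.059], TCP at [293.075, -580.148, 231.308] pointing down, gripper open.
Joint ranges: [-2.58, 2.58], [-0.38, 2.09], [-1.3, 1.39], [0.25, 2.4], [-1.5, 4.64], [0.08, 2.09], [-2.65, 2.65]. Speed limits (rad/s): [2.22, 2.22, 2.79, 2.79, 3.14, 3.14, 3.14].

## Interface

Orientations are given as a unit quaternion [x, y, z, w].
In Python, from bench import bot gives the robot as it stands.
- The arm moves only by the tool move_arm, never from a script. Its argument "increments" is text: rows parted by semicolons, each of 4 numbers parted by spaces: the shift along the tool's x, y, z in cm, then the turn about the tool's z in degrees. In form: dx dy dz yaw; .... A call has 1 to 12 rows; each row shifts and turns the commanded pose from where the row before left it, along the tool's axes as they then stand; what a row does not reach is not made up. A row lasts 1/10 s, in which the tool goes at most 50 mm and 8.59 degrees, less where a joint would pass 70% of its speed; a pose out of reach is approached as far as the arm can. A call is refused whole if a number of a shift passes 5 or a number of a turn 8.59, either way. A call with a gripper value outside its range is refused whole. "gripper" is the finger opening in cm, from 0 to 8.54, set as the call begins (left out, the last holds). The fingers move at their own pace and stop on an object; the grip force is fixed at half the most. Time passes only in rows, so rows that do not move let the fingers close. It gives the time, the measured TCP pose, the force, the opening and the grip force at its end, in the units of the state.
- bot.get_state(): the state, without advancing time (a new reading comes with each control period).
- bot.camera(name): name is "side" or "top" or "wrist"; returns the picture (420x560x3 uint8, red, green, blue); there is no depth.
- bot.camera_params(name): a dict with "mtx" (3x3 intrinsics, pixels), "view" (4x4, takes a point from world to camera coordinates); the wrist camera has in their place "hand_eye" (4x4, takes a point from camera to tool coordinates, whose origin is the TCP and whose axes are the flange's). Camera axes: x right, y up, looking along -z (the intrinsics and any distortion apply to the point x, -y, -z); pixel columns grow to the right and rows downward; lengths in mm; the calibration is good to about 2 mm. The wrist camera is an equidistant fisheye: a pixel r from the principal point sees the ray r / f radians off the axis. A picture is of the moment at which its call begins: read the wrist's pose just before it. camera_params takes no time and is no camera call.
- bot.hand_in(): hands the job in; it is judged then, once.
The state is a dict: "t": time; "qpos": joint angles; "joint_vel": joint speeds; "joint_efforts": joint torques, N m; "position": TCP position; "eef_rot": TCP orientation; "wrist_force": force on the tool from outside, world axes, zero at the start; "moment": the same for the moment, N m; "opening": opening from 0.0 (shut) to 1.0 (fully open); "finger_force": force on a finger pad.
Only numpy, scipy, OpenCV 4.12 (cv2) and the standard library are available. Lean on these libraries where they do the work, as an engineer would, in place of code of your own. Each camera call takes 0.05 s, during which the arm holds its last target. There are 200 camera calls.

## Working session

There is one attempt and no reset: what is moved stays moved. The work goes in short steps, Python scripts to look and compute and a tool call to move; the robot and the scene stay as the last step left them, time stands still between calls to the robot, and variables do not carry over. Pictures are saved under pics/ and viewed, at most 10 in all, crops included, and the job is handed in when it is done.

Besides the shell and the picture viewer there is one more tool, called after "Request:" as name(argument=value, ...), one argument or row to a line, values as JSON. move_arm: Moves the arm, as the interface text tells. Its arguments: {"type":"object","properties":{"increments":{"type":"string"},"gripper":{"type":"number"}},"required":["increments"]}

```bash
ls; mkdir -p pics; python3 - <<'E'
from bench import bot
import cv2,numpy as np
print(bot.get_state(), bot.grip_depth)
for n in ("top","side"):
    im=bot.camera(n); cv2.imwrite(f"pics/{n}0.png",im[:,:,::-1]); print(n,bot.camera_params(n))
print(bot.camera_params("wrist"))
E
```

```text
pics
{'t': 0.0, 'qpos': array([ 1.00375796,  0.33391148,  0.03989664,  1.46630486, -0.01342409,
        1.34328558, -0.05851291]), 'joint_vel': array([-0.0004087 , -0.00089487, -0.00049895, -0.00021822,  0.00043169,
        0.00130461, -0.00033215]), 'joint_efforts': array([ 2.41794223e-04, -6.58555484e+01,  1.36567231e+00, -4.05558765e+01,
        1.68630533e-02,  1.24822464e-02, -1.57536994e-05]), 'position': array([ 292.88049706, -579.7532415 ,  230.40475915]), 'eef_rot': array([ 9.72771782e-01,  2.31763640e-01, -2.36559291e-04, -7.86659671e-04]), 'wrist_force': array([ 0.65683307,  1.28916521, -0.04089416]), 'moment': array([ 0.05705708, -0.02335198, -0.02034514]), 'finger_force': 0.0, 'opening': 1.0028757137159177} 18.700000000000003
top {'mtx': array([[493.16990527,   0.        , 277.18853912],
       [  0.        , 493.16990527, 203.29577885],
       [  0.        ,   0.        ,   1.        ]]), 'view': array([[ 2.98248971e-02, -9.99547542e-01, -3.89715141e-03,
        -4.60957580e+01],
       [ 9.74875705e-01,  2.82272489e-02,  2.20953799e-01,
        -5.75440382e+02],
      
[... 500 characters left out ...]
10138e+01],
       [ 8.71127880e-02, -8.48481901e-01,  5.22005580e-01,
        -9.76164440e+02],
       [ 0.00000000e+00,  0.00000000e+00,  0.00000000e+00,
         1.00000000e+00]])}
{'mtx': array([[325.1922621 ,   0.        , 280.83174943],
       [  0.        , 325.1922621 , 206.95279414],
       [  0.        ,   0.        ,   1.        ]]), 'hand_eye': array([[ 1.47684017e-04,  9.63184525e-01,  2.68841121e-01,
         6.69627608e+01],
       [ 9.99999951e-01, -2.16511302e-04,  2.26365392e-04,
        -4.57733653e-01],
       [ 2.76238784e-04,  2.68841075e-01, -9.63184510e-01,
        -1.41951270e+02],
       [ 0.00000000e+00,  0.00000000e+00,  0.00000000e+00,
         1.00000000e+00]])}
```

View pics/top0.png

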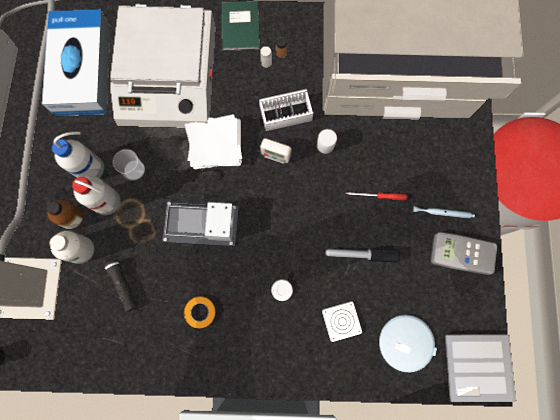

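View pics/side0.png

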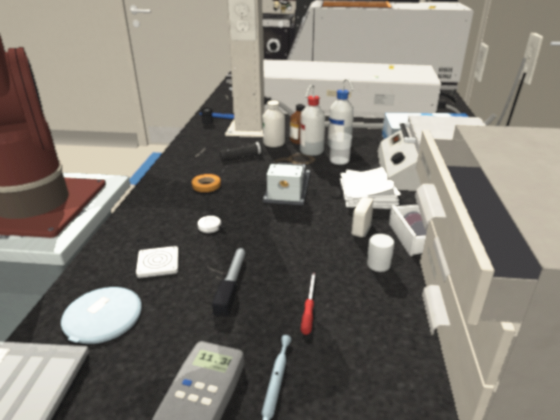

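The top view shows the block at about (221,221), the tray to its left, the drift with its handle at (386,255) and tip at (327,253), and the screwdriver at (377,196). The side view shows the bore entry at about (286,184) and the handle near (228,292). I'll zoom in on both.

```bash
cat > h.py <<'E'
import numpy as np,cv2
from bench import bot
def unproj(n,u,v,z):
    p=bot.camera_params(n);K=p["mtx"];V=p["view"];R=V[:3,:3];t=V[:3,3]
    d=np.array([(u-K[0,2])/K[0,0],-(v-K[1,2])/K[1,1],-1.]);d=R.T@d;c=-R.T@t
    return c+d*(z-c[2])/d[2]
def proj(n,P):
    p=bot.camera_params(n);K=p["mtx"];q=p["view"]@np.r_[P,1]
    return np.array([K[0,2]-K[0,0]*q[0]/q[2],K[1,2]+K[1,1]*q[1]/q[2]])
E
python3 - <<'E'
import cv2,numpy as np
a=cv2.imread("pics/top0.png");b=cv2.imread("pics/side0.png")
A=cv2.resize(a[195:270,155:255],None,fx=4,fy=4,interpolation=cv2.INTER_CUBIC)
B=cv2.resize(a[225:300,315:415],None,fx=4,fy=4,interpolation=cv2.INTER_CUBIC)
C=cv2.resize(b[150:215,255:321],None,fx=4,fy=4,interpolation=cv2.INTER_CUBIC)
D=cv2.resize(b[245:315,190:260],None,fx=4,fy=4,interpolation=cv2.INTER_CUBIC)
W=np.zeros((600,800,3),np.uint8);W[:300,:400]=A;W[:300,400:]=B;W[300:560,:264]=C;W[300:580,400:680]=D
cv2.imwrite("pics/z1.png",np.clip(W*1.3,0,255).astype(np.uint8))
E
```

```text
(no output)
```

View pics/z1.png

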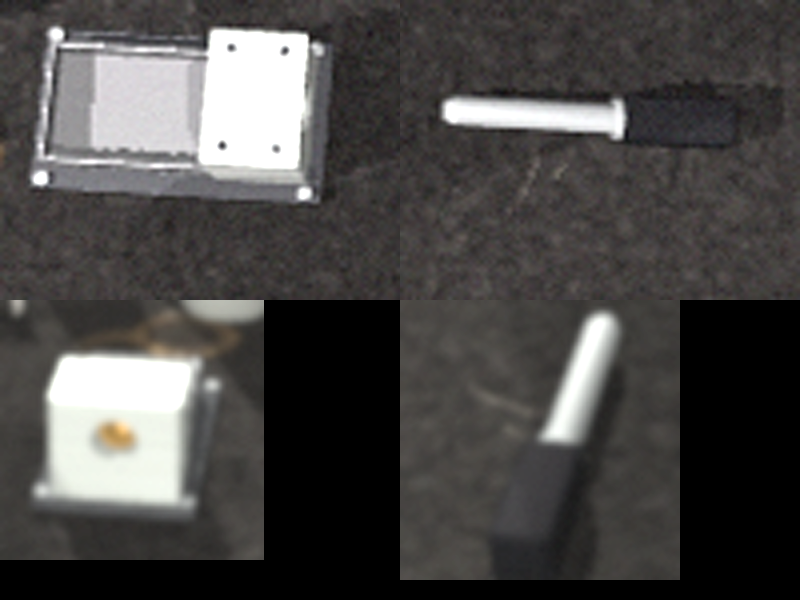

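The crops show the block's top corners, the drift's shaft axis and handle, and the brass bushing in the bore. Next I'll turn these into positions.

```bash
cat >> h.py <<'E'
def A(x,y): return (155+(x+.5)/4-.5,195+(y+.5)/4-.5)
def B(x,y): return (315+(x+.5)/4-.5,225+(y+.5)/4-.5)
E
python3 - <<'E'
from h import *
np.set_printoptions(precision=1,suppress=True)
c=np.array([unproj("top",*A(*p),66) for p in [(210,28),(308,33),(299,171),(199,165)]])
print("top corners",c,np.linalg.norm(np.roll(c,-1,0)-c,axis=1))
s=np.array([unproj("top",*A(*p),8) for p in [(55,34),(318,48),(304,193),(40,178)]]);print("screws",s,np.linalg.norm(np.roll(s,-1,0)-s,axis=1))
m=c.mean(0);x=(c[0]+c[3]-c[1]-c[2])[:2];x2=(c[0]+c[1]-c[2]-c[3])[:2];x2=np.array([-x2[1],x2[0]])
x3=(s[0]+s[3]-s[1]-s[2])[:2];x4=(s[0]+s[1]-s[2]-s[3])[:2];x4=np.array([-x4[1],x4[0]])
ang=lambda d:np.degrees(np.arctan2(d[1],d[0]))
print(m,s.mean(0),[ang(q) for q in (x,x2,x3,x4)])
tip=unproj("top",*B(42,110),13);col=unproj("top",*B(222,118),13)
h=[unproj("top",*B(*p),26) for p in [(226,120),(337,123)]]
print("tip",tip,col,h,ang((tip-col)[:2]),np.linalg.norm(tip-col))
# side check of tip, and bore entry
print("side tip",unproj("side",190+(602-400)/4,245+(313-300)/4,13), "entry",unproj("side",255+115/4,150+(436-300)/4,42))
sx=(x3+x4*1)/2
E
```

```text
top corners [[575.5 118.   66. ]
 [574.3  66.4  66. ]
 [501.2  67.4  66. ]
 [502.8 119.2  66. ]] [51.6 73.1 51.9 72.7]
screws [[582.7 212.9   8. ]
 [579.   66.5   8. ]
 [498.   70.2   8. ]
 [502.  214.7   8. ]] [146.4  81.1 144.6  80.7]
[538.4  92.7  66. ] [540.4 141.1   8. ] [np.float64(88.44026795739698), np.float64(89.13047220180707), np.float64(88.47678399237986), np.float64(88.04822956081281)]
tip [ 483.2 -135.2   13. ] [ 481.7 -232.2   13. ] [array([ 479. , -231.9,   26. ]), array([ 479.2, -290.9,   26. ])] 89.12587647064343 96.94766032670537
side tip [ 482.4 -127.7   13. ] entry [539.8  74.4  42. ]
```

```bash
cat >> h.py <<'E'
from scipy.spatial.transform import Rotation as Ro
def plan(target,head,n,pos=None,R=None):
    s=bot.get_state();pos=np.array(s["position"] if pos is None else pos,float);R=Ro.from_quat(s["eef_rot"]) if R is None else R
    out=[]
    for i in range(n):
        X=R.as_matrix()[:,0];h0=np.degrees(np.arctan2(X[1],X[0]));dy=-(((head-h0+180)%360)-180)/(n-i)
        d=R.inv().apply((np.array(target)-pos)/(n-i))/10
        d=np.round(d,2);dy=np.round(dy,1);out.append("%g %g %g %g"%(*d,dy))
        pos=pos+R.apply(d*10);R=R*Ro.from_euler("z",dy,degrees=True)
    print("; ".join(out))
E
python3 -c "
from h import *
plan([481,-256,110],89.3,10)"
```

```text
3.14 -2.04 1.21 -6.2; 3.34 -1.69 1.21 -6.3; 3.51 -1.31 1.21 -6.2; 3.63 -0.93 1.21 -6.3; 3.71 -0.52 1.21 -6.2; 3.74 -0.12 1.21 -6.3; 3.73 0.29 1.2 -6.2; 3.68 0.69 1.21 -6.3; 3.58 1.1 1.2 -6.2; 3.44 1.47 1.21 -6.3
```

Request:
move_arm(
  increments="3.1 -2 1.2 -6.2; 3.3 -1.7 1.2 -6.3; 3.5 -1.3 1.2 -6.2; 3.6 -0.9 1.2 -6.3; 3.7 -0.5 1.2 -6.2; 3.7 -0.1 1.2 -6.3; 3.7 0.3 1.2 -6.2; 3.7 0.7 1.2 -6.3; 3.6 1.1 1.2 -6.2; 3.4 1.5 1.2 -6.3; 0 0 0 0; 0 0 0 0",
  gripper=8.5,
)

```text
t: 1.3
position: [481.1, -258.0, 110.8]
eef_rot: [0.711, 0.703, -0.0, -0.001]
wrist_force: [0.8, -0.4, 0.5]
opening: 0.997
finger_force: 0.0
```

```bash
cat >> h.py <<'E'
def wproj(P,s):
    p=bot.camera_params("wrist");K=p["mtx"];H=p["hand_eye"];R=Ro.from_quat(s["eef_rot"]).as_matrix()
    q=np.linalg.inv(H)@np.r_[R.T@(np.array(P)-s["position"]),1];v=np.array([q[0],-q[1],-q[2]])
    r=np.hypot(v[0],v[1]);th=np.arctan2(r,v[2]);return K[:2,2]+K[0,0]*th*v[:2]/r
def wunproj(u,v,z,s):
    p=bot.camera_params("wrist");K=p["mtx"];H=p["hand_eye"];R=Ro.from_quat(s["eef_rot"]).as_matrix()
    d=(np.array([u,v])-K[:2,2])/K[0,0];th=np.hypot(*d);e=d/th*np.sin(th)
    D=R@H[:3,:3]@np.array([e[0],-e[1],-np.cos(th)]);c=np.array(s["position"])+R@H[:3,3]
    return c+D*(z-c[2])/D[2]
E
python3 - <<'E'
from h import *
s=bot.get_state();im=bot.camera("wrist");np.save("s1.npy",s,allow_pickle=True)
print(s["t"],s["position"],Ro.from_quat(s["eef_rot"]).as_matrix().round(3))
cv2.imwrite("pics/w1.png",cv2.resize(im,(784,588))[:,:,::-1])
for P in [(483,-135,13),(480.5,-231,13),(538.5,68,42),(480,-290,26)]: print(P,wproj(P,s)*1.4)
E
```

```text
1.3 [ 481.12788553 -258.00192044  110.81537617] [[ 0.011  1.    -0.001]
 [ 1.    -0.011  0.001]
 [ 0.001 -0.001 -1.   ]]
(483, -135, 13) [396.76812214  63.32940722]
(480.5, -231, 13) [393.94601928 243.0986585 ]
(538.5, 68, 42) [ 487.27796552 -232.05176046]
(480, -290, 26) [394.19111904 355.06219569]
```

View pics/w1.png

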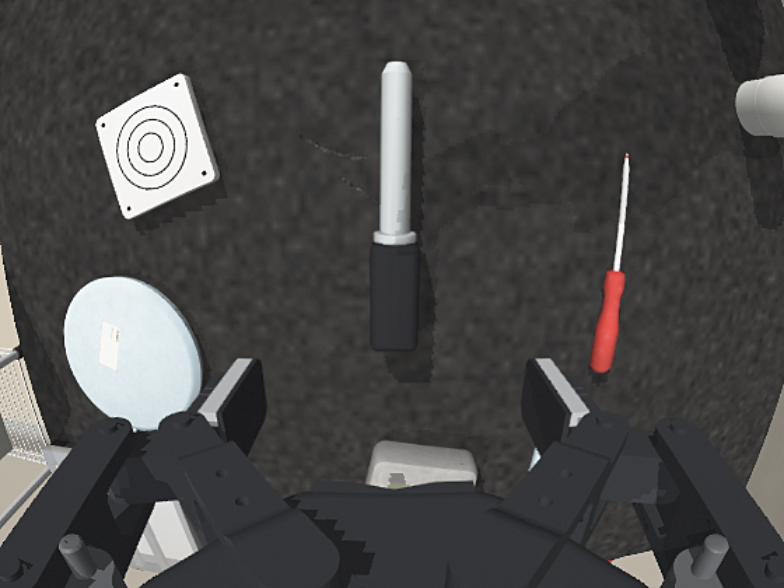

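The wrist view shows the drift centred between the fingers, with its tip at (396,62) against a predicted (397,63) and the handle from rows 238 to 350. The screwdriver is well clear. Descending to grip.

Request:
move_arm(
  increments="0.2 0 3 0.3; 0.2 0 3 0.2; 0.2 0 3 0; 0 0 1.6 0; 0 0 0 0; 0 0 0 0",
)

```text
t: 1.95
position: [481.1, -254.0, 5.9]
eef_rot: [0.715, 0.699, -0.0, 0.0]
wrist_force: [-0.2, -0.5, -0.0]
opening: 0.996
finger_force: 0.0
```

Request:
move_arm(
  increments="0 0 0 0; 0 0 0 0; 0 0 0 0; 0 0 0 0; 0 0 0 0; 0 0 0 0; 0 0 0 0; 0 0 0 0",
  gripper=1.5,
)

```text
t: 2.75
position: [481.8, -253.0, 6.0]
eef_rot: [0.714, 0.7, 0.0, 0.001]
wrist_force: [-1.0, 0.2, 5.7]
opening: 0.295
finger_force: 60.4
```

```bash
python3 -c "
from h import *
plan([534,-90,35],88.4,8)"
```

```text
2.05 0.61 -0.36 0.1; 2.05 0.61 -0.36 0; 2.05 0.61 -0.36 0.1; 2.05 0.6 -0.36 0; 2.05 0.6 -0.37 0.1; 2.06 0.6 -0.36 0; 2.05 0.6 -0.37 0.1; 2.06 0.59 -0.36 0
```

Request:
move_arm(
  increments="0 0 -1.5 0.1; 0 0 -1.4 0.1; 2 0.8 0 0.1; 2.9 0.9 0 0.1; 2.9 0.9 0 0; 2.9 0.9 0 0; 2.9 0.9 0 0; 2.8 0.5 0 0; 0 0 0 0; 0 0 0 0; 0 0 0 0",
)

```text
t: 3.85
position: [534.7, -91.3, 34.9]
eef_rot: [0.717, 0.697, -0.0, 0.0]
wrist_force: [-0.3, 0.6, -1.7]
opening: 0.29
finger_force: 59.5
```

```bash
python3 - <<'E'
from h import *
s=bot.get_state()
X=Ro.from_quat(s["eef_rot"]).as_matrix()[:,0]
print(s["t"],s["position"],X,s["opening"],s["finger_force"])
ims={n:bot.camera(n) for n in ("wrist","side","top")}
for n,i in ims.items(): cv2.imwrite(f"pics/{n}2.png",i[:,:,::-1])
P=np.array(s["position"]);ax=P+[0,0,7]
tip=ax+118.5*X; print("tip exp",tip,"w",wproj(tip,s),"side",proj("side",tip),"top",proj("top",tip))
for e in [(538.3,68,42),(538.3,68,66)]: print("entry w",wproj(e,s),"side",proj("side",e),"top",proj("top",e))
W=np.zeros((600,800,3),np.uint8)
W[:420,:560]=ims["wrist"][:,:,::-1]
a=ims["side"][160:235,250:330,::-1];W[300:600,480:800]=cv2.resize(a,None,fx=4,fy=4,interpolation=cv2.INTER_CUBIC)
a=ims["top"][195:275,200:320,::-1];W[360:600,0:360]=cv2.resize(a,None,fx=3,fy=3,interpolation=cv2.INTER_CUBIC)
cv2.imwrite("pics/m2.png",W)
E
```

```text
3.85 [534.65098083 -91.27249395  34.89865314] [ 2.90169011e-02  9.99578658e-01 -7.25580787e-04] 0.2902416920271113 59.4548374414444
tip exp [538.0894836   27.17757699  41.81267181] w [284.04176603   2.096278  ] side [280.47496035 194.67194995] top [250.23648147 222.49166923]
entry w [281.65452096 -75.19207689] side [282.73165193 185.3534465 ] top [231.08414131 221.82944537]
entry w [ 281.85785078 -105.70486892] side [282.70425    175.33693887] top [229.98817284 219.70484391]
```

View pics/m2.png

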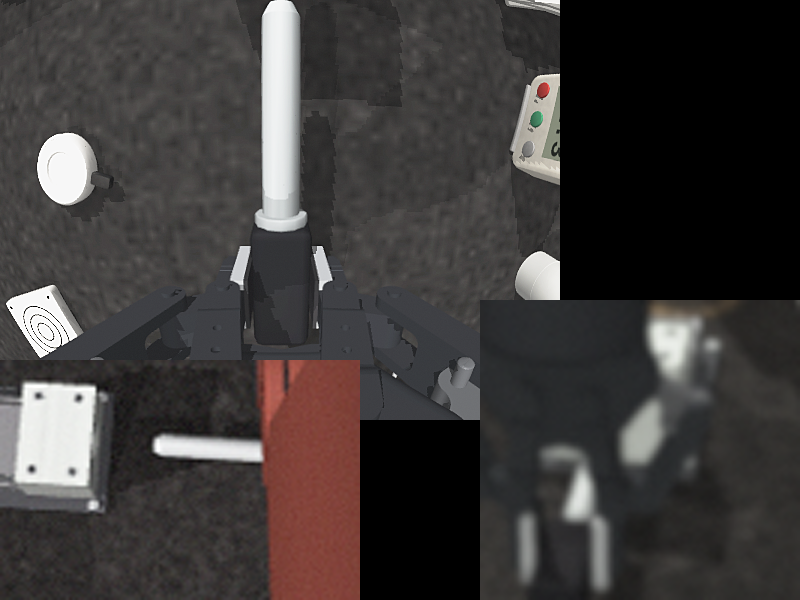

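The top panel shows the tip at (251,222.5) against a predicted (250.2,222.5), and the block's entry edge at (230.5,220) against (230,219.7). The wrist view shows the shaft straight along the tool. One quick numeric check before inserting.

```bash
python3 - <<'E'
from h import *
s=bot.get_state();P=np.array(s["position"]);R=Ro.from_quat(s["eef_rot"]).as_matrix()
print(P,s["t"],R[:,0],bot.camera_params("wrist")["hand_eye"].round(4))
for d in (118.5,60,24): 
    q=P+R@[d,0,-7]; print(q,wproj(q,s),proj("top",q))
# gray centroid lines of shaft in wrist image and top
im=cv2.imread("pics/wrist2.png").astype(int)
for v in (6,30,60,100,140,180):
    r=np.where(im[v,230:335].min(1)>120)[0]+230; print(v,r.min(),r.max(),(r.min()+r.max())/2)
t=cv2.imread("pics/top2.png").astype(int)
for u in (254,262,270,278):
    r=np.where(t[210:240,u].min(1)>100)[0]+210; print(u,r.mean() if len(r) else None)
E
```

```text
[534.51074419 -91.29983565  34.50829258] 4.0 [ 2.95930168e-02  9.99561958e-01 -3.80301043e-04] [[ 1.000000e-04  9.631000e-01  2.691000e-01  6.807670e+01]
 [ 1.000000e+00  0.000000e+00 -7.000000e-04 -1.413100e+00]
 [-7.000000e-04  2.691000e-01 -9.631000e-01 -1.419519e+02]
 [ 0.000000e+00  0.000000e+00  0.000000e+00  1.000000e+00]]
[538.01770236  27.1509142   41.4632264 ] [284.03636161   2.08551421] [250.25696362 222.55520836]
[536.28651088 -31.32346037  41.48547401] [284.02871017 137.80125103] [277.6804735  224.14063459]
[535.22116227 -67.30769087  41.49916485] [283.84220683 221.01815326] [294.58277356 225.11780163]
6 267 294 280.5
30 262 298 280.0
60 262 298 280.0
100 262 298 280.0
140 262 297 279.5
180 262 296 279.0
254 223.0
262 223.5
270 224.0
278 224.5
```

Request:
move_arm(
  increments="1.5 -0.05 -0.05 0; 1.5 0 0 0; 1 0 0 0; 1 0 0 0; 0.5 0 0 0; 0 0 0 0; 0 0 0 0",
)

```text
t: 4.7
position: [535.7, -35.4, 34.8]
eef_rot: [0.717, 0.697, -0.0, 0.0]
wrist_force: [-1.3, -0.3, -1.9]
opening: 0.29
finger_force: 59.4
```

```bash
python3 - <<'E'
from h import *
w=bot.camera("wrist");t=bot.camera("top");sd=bot.camera("side");cv2.imwrite("pics/w3.png",w[:,:,::-1])
W=np.zeros((600,800,3),np.uint8);W[:420,:560]=w[:,:,::-1]
W[360:600,0:360]=cv2.resize(t[195:275,200:320,::-1],None,fx=3,fy=3,interpolation=cv2.INTER_CUBIC)
W[300:600,480:800]=cv2.resize(sd[160:235,250:330,::-1],None,fx=4,fy=4,interpolation=cv2.INTER_CUBIC)
cv2.imwrite("pics/m3.png",W);s=bot.get_state();print(s["t"],s["position"],s["wrist_force"])
E
```

```text
4.85 [535.71300298 -35.82895765  34.78735967] [-0.51497739 -0.29846565 -1.90270473]
```

View pics/m3.png

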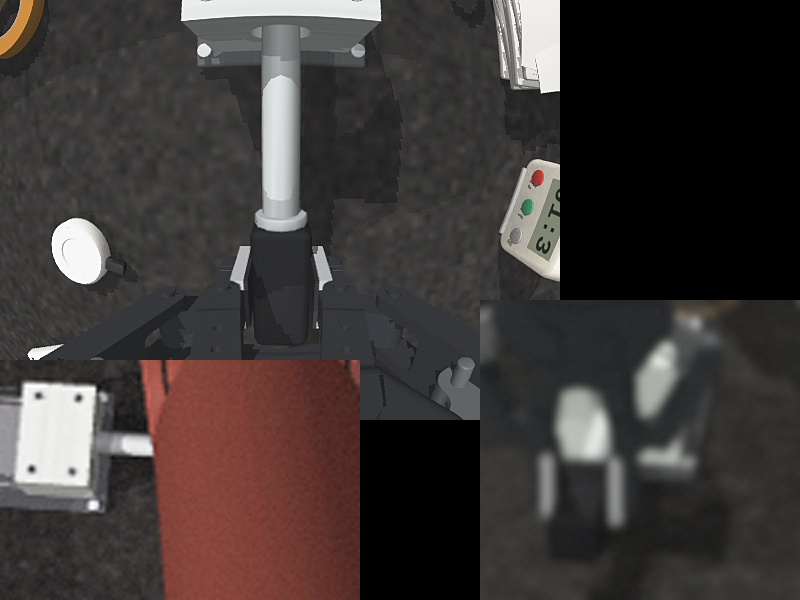

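The tip is about 13 mm inside the bore and centred: the bore edges are at columns 252 and 310, and the shaft is at 280. Pushing through.

Request:
move_arm(
  increments="0.7 0 0 0; 0.7 0 0 0; 0.8 0 0 0; 0.8 0 0 0; 0.8 0 0 0; 0.8 0 0 0; 0.5 0 0 0; 0 0 0 0; 0 0 0 0; 0 0 0 0",
)

```text
t: 5.85
position: [537.1, 15.3, 34.8]
eef_rot: [0.717, 0.697, -0.0, 0.0]
wrist_force: [0.4, 0.3, -0.9]
opening: 0.289
finger_force: 59.4
```

```bash
python3 - <<'E'
from h import *
w=bot.camera("wrist");t=bot.camera("top")
W=np.zeros((600,800,3),np.uint8);W[:420,:560]=w[:,:,::-1]
W[300:600,400:800]=cv2.resize(t[190:265,155:255,::-1],None,fx=4,fy=4,interpolation=cv2.INTER_CUBIC)
cv2.imwrite("pics/m4.png",W);s=bot.get_state();print(s["t"],s["position"],s["wrist_force"])
E
```

```text
5.95 [537.13823484  15.32734184  34.79222674] [-0.19849848 -0.59855062 -1.77099375]
```

View pics/m4.png

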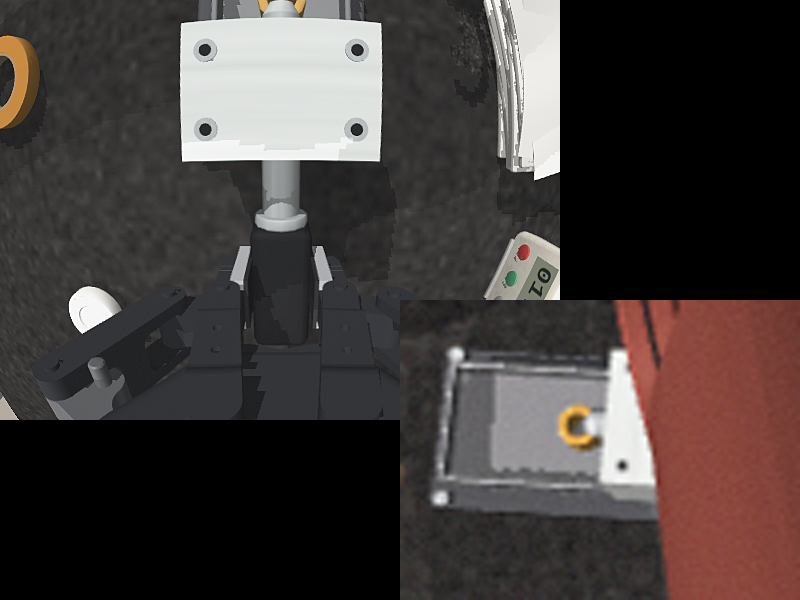

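The brass ring is out past the exit face, in the tray at (577,427) in the crop, with the tip just behind it. Withdrawing.

Request:
move_arm(
  increments="-1 0 0 0; -2 0 0 0; -2 0 0 0; -2.5 0 0 0; -2.5 0 0 0; -2.5 0 0 0; -2 0 0 0; 0 0 0 0; 0 0 0 0",
)

```text
t: 6.85
position: [532.8, -130.1, 34.7]
eef_rot: [0.717, 0.697, -0.0, -0.0]
wrist_force: [-0.2, 0.1, -2.1]
opening: 0.289
finger_force: 59.4
```

```bash
python3 -c "
from h import *
s=bot.get_state();print(s['wrist_force'],s['finger_force'])
plan([481.5,-253,20],88.9,6)"
```

```text
[-0.16013213  0.10431964 -2.14444048] 59.39257621765137
-2.07 -0.79 0.25 -0.1; -2.07 -0.8 0.24 -0.1; -2.07 -0.8 0.25 -0.1; -2.07 -0.81 0.24 -0.1; -2.07 -0.81 0.25 -0.1; -2.07 -0.81 0.24 -0.1
```

Request:
move_arm(
  increments="-2.1 -0.8 0.2 -0.1; -2.1 -0.8 0.3 -0.1; -2.1 -0.8 0.2 -0.1; -2.1 -0.8 0.3 -0.1; -2.1 -0.8 0.2 0; -2 -0.8 0.3 0; 0 0 0.6 0; 0 0 0.5 0; 0 0 0.2 0; 0 0 0.1 0; 0 0 0 0; 0 0 0 0",
)

```text
t: 8.05
position: [482.8, -251.9, 6.0]
eef_rot: [0.714, 0.7, 0.0, 0.0]
wrist_force: [0.1, 1.3, 0.7]
opening: 0.292
finger_force: 59.7
```

Request:
move_arm(
  increments="0 0 0 0; 0 0 0 0; 0 0 0 0; 0 0 0 0; 0 0 0 0; 0 0 0 0; 0 0 0 0; 0 0 0 0",
  gripper=8.5,
)

```text
t: 8.85
position: [482.2, -252.9, 5.8]
eef_rot: [0.714, 0.7, 0.0, -0.0]
wrist_force: [0.7, 0.0, 0.1]
opening: 0.993
finger_force: 0.0
```

Request:
move_arm(
  increments="0 0 -1 0; 0 0 -2 0; 0 0 -3 0; 0 0 -3 0; 0 0 -3 0; -3 0 -2 0; -4 0 0 0; -4 0 0 0; -4 0 0 0; 0 0 0 0; 0 0 0 0",
)

```text
t: 9.95
position: [478.6, -403.7, 146.1]
eef_rot: [0.715, 0.699, 0.0, -0.0]
wrist_force: [0.4, 0.3, 0.1]
opening: 0.997
finger_force: 0.0
```

```bash
python3 - <<'E'
from h import *
s=bot.get_state();w=bot.camera("wrist");t=bot.camera("top")
W=np.zeros((600,800,3),np.uint8);W[:420,:560]=w[:,:,::-1]
W[300:600,400:800]=cv2.resize(t[190:265,155:255,::-1],None,fx=4,fy=4,interpolation=cv2.INTER_CUBIC)
cv2.imwrite("pics/m5.png",W);print(s["t"],s["position"],s["wrist_force"],s["opening"])
E
```

```text
9.95 [ 478.61327306 -403.72339832  146.12105036] [0.40249123 0.26808043 0.13787636] 0.9968271005538659
```

View pics/m5.png

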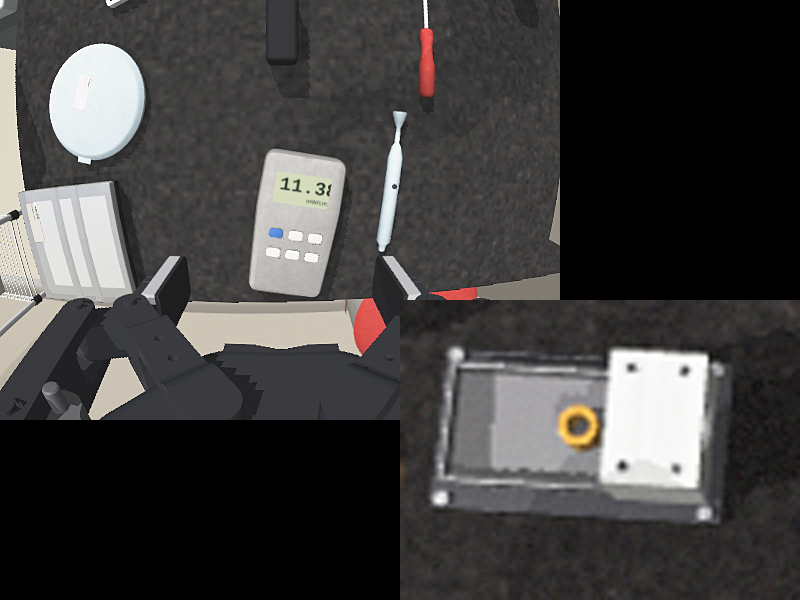

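The bushing stands in the tray at crop (578,426), the bore is clear, the drift lies flat on the table at (282,30), and the bystanders are where they were. Handing in.

```bash
python3 -c "
from bench import bot
print(bot.hand_in())"
```

```text
the job is handed in; nothing more can be done
None
```

The bushing was pushed through the bore and is in the tray, the drift is back flat on the table and released, nothing else was moved, and the job is handed in (about 10 s of the 46 s used).

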